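# Click the upper tray onto the desk carousel

## Robot

A 6-joint arm with a two-finger parallel gripper is mounted at the origin on a cart in front of the work surface, level with it; the furniture and walls round the work are solid. World frame = base frame: x ahead of the robot, y to its left, z up, the work surface at z = 0. Lengths are in m, angles in rad, forces in N, time in s.
With the tool pointing down it reaches from about 0.425 to 0.95 m from the base axis. Payload 3.5 kg.
Tool frame: the origin (TCP) lies on the centre line of the jaws, within the pads' length; the fingertips stand 11 mm ahead of it and the grasp point (between the pads) lies 8 mm behind it; z points along the fingers, y is the line along which they close (so a half turn about z gives the same grasp; the last joint's range is limited). The gripper opens to 85 mm and grips with 20 to 120 N. Pads are 22 mm wide; open, the fingers measure 114 mm over their backs; the gripper's body (76 mm by 85 mm) begins 54 mm behind the grasp point. The pads swing forward as they close: fully open they stand 13 mm farther back than shut.
Start: joints at [1.177, 0.286, 1.577, -0, 1.279, -0.15], TCP at [0.163, 0.655, 0.242] pointing down, gripper open.
Joint ranges: [-2.77, 2.77], [-0.9, 2.22], [0.21, 2.48], [-1.53, 4.67], [0.24, 2.81], [-2.84, 2.84]. Speed limits (rad/s): [2.79, 2.79, 3.14, 3.14, 3.14, 3.14].

## Interface

Orientations are given as a unit quaternion [x, y, z, w].
In Python, from plant import ctrl gives the robot as it stands.
- The arm moves only by the tool step_arm, never from a script. Its argument "motion" is a list of rows, each an object with "offset": the shift along the tool's x, y, z in m, a list of three; "twist": the turn about the tool's z in degrees. A call has 1 to 12 rows; each row is the pose to reach, as a shift and turn from the pose commanded when the call began, along the tool's axes at that moment; what a row does not reach only later rows make up. A row lasts 1/10 s, in which the tool goes at most 50 mm and 8.59 degrees, less where a joint would pass 70% of its speed; a pose out of reach is approached as far as the arm can. A call with a gripper value outside its range is refused whole. "gripper" is the finger opening in m, from 0 to 0.0854, set as the call begins (left out, the last holds). The fingers move at their own pace and stop on an object; "grip_force" is the grip in N (left out, the last holds). Time passes only in rows, so rows that repeat a pose let the fingers close. It gives the time, the measured TCP pose, the force, the opening and the grip force at its end, in the units of the state.
- ctrl.get_state(): the state, without advancing time (a new reading comes with each control period).
- ctrl.read_camera(name): name is "scene" or "side" or "wrist"; returns the picture (400x640x3 uint8, blue, green, red); there is no depth.
- ctrl.calibration(name): a dict with "fx", "fy", "cx", "cy" (pixels), "k1" (the pictures are not rectified: a ray, as slopes to the right and down, at radius r is drawn at 1 + k1 r^2 times it, then the intrinsics apply), "cam_to_world" (4x4, takes a point from camera to world coordinates). Camera axes: x right, y up, looking along -z (the intrinsics and any distortion apply to the point x, -y, -z); pixel columns grow to the right and rows downward; lengths in m; the calibration is good to about 2 mm. A picture is of the moment at which its call begins: read the wrist's pose just before it. calibration takes no time and is no camera call; for the wrist camera it gives the pose at the moment of the call.
- ctrl.sign_off(): hands the job in; it is judged then, once.
The state is a dict: "time": time; "qpos": joint angles; "dq": joint speeds; "joint_efforts": joint torques, N m; "eef_pos": TCP position; "tcp_rot": TCP orientation; "contact_force": force on the tool from outside, world axes, zero at the start; "wrist_torque": the same for the moment, N m; "opening": opening from 0.0 (shut) to 1.0 (fully open); "finger_force": force on a finger pad.
Only numpy, scipy, OpenCV 4.12 (cv2) and the standard library are available. Lean on these libraries where they do the work, as an engineer would, in place of code of your own. Each camera call takes 0.05 s, during which the arm holds its last target. There are 200 camera calls.

## Task

Fit the loose round tray onto the post of the desk carousel: thread its sleeve over the post and slide it down, upright, past the sprung balls until they click into it and hold it down on the sprung seat. Feel for the click and push gently, never harder than about 15 N, so that it is not rammed against the stop; then let go, and leave the phone, sticky-note block, binder clip and eraser where they are.

Things in the scene. Friction and masses are not known exactly. Their poses are not given: they have to be found in the camera images.
- tray_center (a point): Loose plain grey plastic tray, about 0.09 kg, upright on the desk mat: round dish 124 mm across, rim 14 mm high, three low ribs, with a tall round sleeve in its middle, the part to grip: 32 mm outside diameter, its top 56 mm above the tray's underside. This point: on the sleeve's axis, half-way up (28 mm above the underside). z points up. Round, so its turn does not matter.
- tray_mouth (a point): Centre of the tray's underside, the lower mouth of the sleeve's bore. The bore is 18 mm wide, open at both ends, with a conical mouth 25 mm wide and 4 mm deep at the bottom. Inside, from 8 to 18 mm above the underside, it has a 24 mm wide recess for the balls.
- carousel: Base of the desk carousel, fixed: black dish 150 mm across, rim 24 mm high, with a socket and an upright steel post in its middle. Origin: centre of its underside, on the mat; z up, along the post. The post is 16 mm thick with a round tip; it telescopes, and the height it is locked at is not reported: the tip is 116 to 156 mm above this origin.
- socket (a point): Top of the black socket, on the post's axis, 46 mm above the carousel's origin. On the post above it, and moving with it: a sprung black seat disc, 40 mm across, its top 54 mm below the post's tip when free, and 45.5 mm below the tip two steel balls on opposite sides, standing 3 mm out and sprung inward.
- seat (a joint): Press of the seat disc in m: 0 free, about 0.003 clicked, 0.0055 at the hard stop. Sliding on: the balls resist from mouth 41 mm below the tip (push 4 to 7 N, then little drag); from 52 to 57 mm they click into the recess and pull the tray down (push drops to 0 or less); beyond, balls and seat resist (5 to 8 N over 2 mm); then the hard stop. Released unclicked, the tray stays up.
- phone: Bystander: black phone lying flat, 150 x 74 x 12 mm; origin at the centre of its underside.
- sticky_block: Bystander: yellow block of sticky notes, 76 x 77 x 27 mm; origin at the centre of its underside.
- binder_clip_a: Bystander: black binder clip with wire arms, 24 x 32 x 36 mm; origin at the centre of its underside.
- eraser: Bystander: white eraser in a blue sleeve, 23 x 56 x 13 mm; origin at the centre of its underside.
Not all that is in view belongs to the job. Of the things shaped like the carousel, the black one is meant.

How it is judged:
By the outcome, as a careful person would: the job done as asked, in the order asked, and still so for the second after the job is handed in, with the robot touching nothing.
It also fails if it takes over 53 s, if anything falls off the work surface, if the arm or the gripper's body presses on something with over 40 N, if the wrist force passes 120 N, or if a joint passes its speed limit or range.

## Working session

There is one attempt and no reset: what is moved stays moved. The work goes in short steps, Python scripts to look and compute and a tool call to move; the robot and the scene stay as the last step left them, time stands still between calls to the robot, and variables do not carry over. Pictures are saved under pics/ and viewed, at most 13 in all, crops included, and the job is handed in when it is done.

Besides the shell and the picture viewer there is one more tool, called after "Request:" as a command line: name --argument value ..., lists and objects as JSON in quotes. step_arm: Moves the arm, as the interface text tells. Its arguments: {"type":"object","properties":{"motion":{"type":"array"},"gripper":{"type":"number"},"grip_force":{"type":"number"}},"required":["motion"]}

```bash
ls; mkdir -p pics
cat > h.py <<'E'
import numpy as np, cv2
from plant import ctrl
def snap(n,f):
    c=ctrl.calibration(n); im=np.array(ctrl.read_camera(n)); cv2.imwrite(f'pics/{f}.png',im); return im,c
def ray(c,u,v):
    K=np.array([[c['fx'],0,c['cx']],[0,c['fy'],c['cy']],[0,0,1.]])
    p=cv2.undistortPoints(np.array([[[u,v]]],float),K,np.array([c['k1'],0,0,0.]))[0,0]
    T=np.array(c['cam_to_world']); d=T[:3,:3]@np.array([p[0],-p[1],-1.]); return T[:3,3],d/np.linalg.norm(d)
def onz(c,u,v,z):
    o,d=ray(c,u,v); return o+d*(z-o[2])/d[2]
def proj(c,P):
    T=np.linalg.inv(np.array(c['cam_to_world'])); q=T[:3,:3]@np.array(P)+T[:3,3]
    x,y=q[0]/-q[2],-q[1]/-q[2]; s=1+c['k1']*(x*x+y*y); return np.array([c['cx']+c['fx']*x*s,c['cy']+c['fy']*y*s])
def tri(rays):
    A=sum(np.eye(3)-np.outer(d,d) for o,d in rays); b=sum((np.eye(3)-np.outer(d,d))@o for o,d in rays); return np.linalg.solve(A,b)
E
python3 - <<'E'
from h import *
for n in('scene','side','wrist'):
    im,c=snap(n,n+'0'); print(n,c['fx'],c['k1'],np.round(np.array(c['cam_to_world']),3).tolist())
s=ctrl.get_state();print(s)
E
```

```text
pics
scene 426.0136587701048 -0.07499620950429196 [[-0.897, 0.319, -0.306, -0.005], [-0.442, -0.665, 0.601, 0.899], [-0.012, 0.675, 0.738, 1.226], [0.0, 0.0, 0.0, 1.0]]
side 444.5537995381762 0.029371880623012894 [[0.376, 0.778, -0.504, -0.286], [-0.927, 0.323, -0.192, -0.36], [0.013, 0.539, 0.842, 1.362], [0.0, 0.0, 0.0, 1.0]]
wrist 338.99539047098534 -0.06859827769610444 [[0.241, -0.929, -0.281, 0.09], [0.97, 0.231, 0.071, 0.673], [-0.001, -0.29, 0.957, 0.373], [0.0, 0.0, 0.0, 1.0]]
{'time': 0.15, 'qpos': array([ 1.17700056e+00,  2.86970670e-01,  1.57786103e+00, -1.33263114e-05,
        1.27859693e+00, -1.49985113e-01]), 'dq': array([ 9.76962959e-06, -3.23091197e-03, -4.93643025e-03, -2.14649402e-04,
       -2.54615594e-03, -8.42279266e-04]), 'joint_efforts': array([ 1.43700679e-03, -4.06599569e+01, -2.93141574e+01, -1.00867330e-04,
        3.85470106e-03,  2.24856400e-06]), 'eef_pos': array([0.16271754, 0.65457997, 0.24124825]), 'tcp_rot': array([ 1.21601652e-01,  9.92578559e-01, -8.85981226e-04, -2.40384416e-04]), 'contact_force': array([-0.31023851, -0.63019515, -0.87357994]), 'wrist_torque': array([0.06931105, 0.02643315, 0.03092204]), 'finger_force': 0.0, 'opening': 0.9959345016412594}
```

View pics/scene0.png

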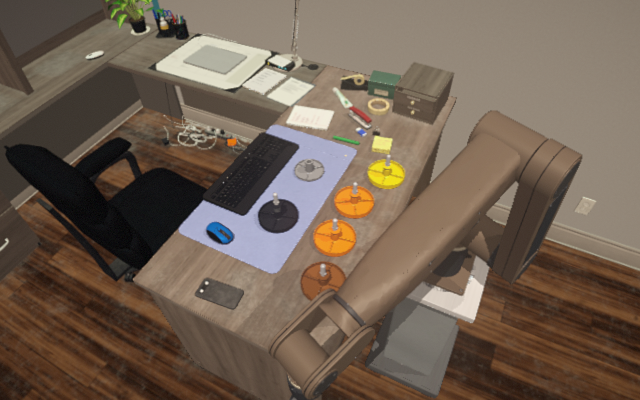

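View pics/side0.png

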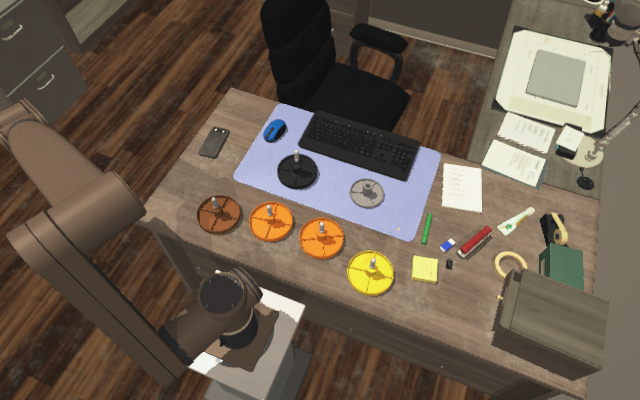

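The scene picture shows the black carousel at about (278,215) and the grey tray at (309,170). In the side picture they are at (297,172) and (367,193). The other four dishes are coloured decoys.

```bash
cat >> h.py <<'E'
def blob(im,c,seed,kind,half=40):
    hsv=cv2.cvtColor(im,cv2.COLOR_BGR2HSV).astype(int); S,V=hsv[...,1],hsv[...,2]
    m=((V<75) if kind=='black' else (S<40)&(V>60)).astype(np.uint8)
    w=np.zeros_like(m); u,v=seed; w[v-half:v+half,u-half:u+half]=1; m=cv2.morphologyEx(m*w,cv2.MORPH_OPEN,np.ones((3,3)))
    cs,_=cv2.findContours(m,cv2.RETR_EXTERNAL,cv2.CHAIN_APPROX_NONE)
    k=max(cs,key=cv2.contourArea); return cv2.convexHull(k)
def rimcircle(c,pts,z):
    P=np.array([onz(c,u,v,z)[:2] for u,v in pts.reshape(-1,2)]); (x,y),r=cv2.minEnclosingCircle(P.astype(np.float32)); 
    A=np.c_[2*P,np.ones(len(P))]; s=np.linalg.lstsq(A,(P**2).sum(1),rcond=None)[0]
    return (x,y,r),(s[0],s[1],np.sqrt(s[2]+s[0]**2+s[1]**2))
E
python3 - <<'E'
from h import *
out=[]
for n,sb,st in(('scene',(278,215),(309,170)),('side',(297,172),(367,193))):
    im=cv2.imread(f'pics/{n}0.png'); c=ctrl.calibration(n)
    for kind,s,z in(('black',sb,.024),('grey',st,.014)):
        h=blob(im,c,s,kind,30); print(n,kind,cv2.boundingRect(h),np.round(rimcircle(c,h,z),4).tolist())
    out.append(cv2.resize(im[sb[1]-55:sb[1]+45,sb[0]-40:sb[0]+110],None,fx=5,fy=5,interpolation=cv2.INTER_CUBIC)[:, :])
cv2.imwrite('pics/z1.png',cv2.resize(np.vstack(out),(450,600)))
E
```

```text
scene black (258, 200, 40, 33) [[0.6041, 0.0764, 0.0782], [0.6032, 0.0762, 0.0757]]
scene grey (280, 140, 59, 60) [[0.6113, -0.2089, 0.1952], [0.6209, -0.2155, 0.1775]]
side black (278, 155, 39, 34) [[0.6027, 0.0654, 0.0797], [0.6037, 0.0646, 0.0766]]
side grey (349, 178, 36, 30) [[0.619, -0.2035, 0.0663], [0.6188, -0.2036, 0.0649]]
```

View pics/wrist0.png

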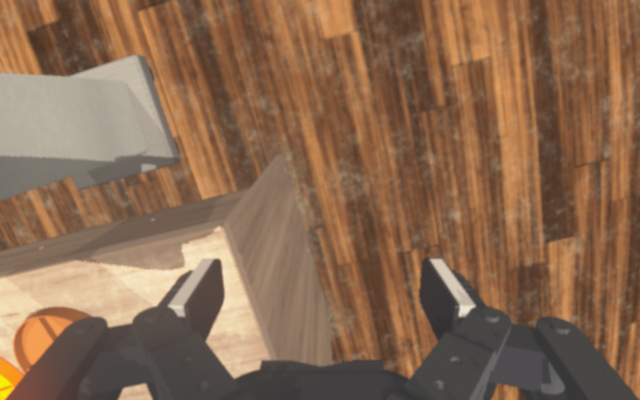

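View pics/z1.png

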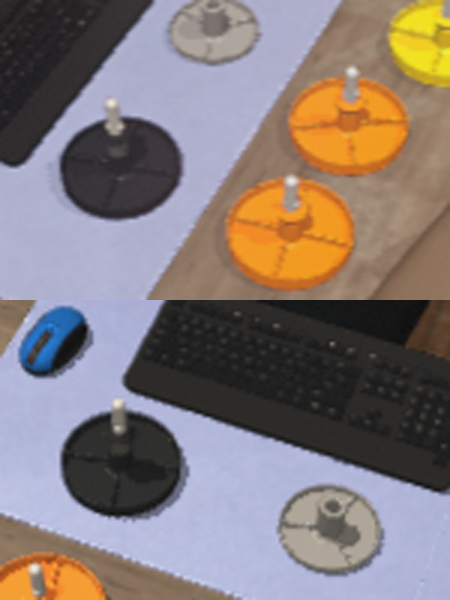

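```bash
cat >> h.py <<'E'
from scipy.spatial.transform import Rotation as R
def off(*pts,base=None):
    s=ctrl.get_state(); r=R.from_quat(s['tcp_rot']); b=s['eef_pos'] if base is None else base
    print('pos',np.round(s['eef_pos'],4),'t',s['time'],'axes',np.round(r.as_matrix(),3).tolist())
    for p in pts: print(p,np.round(r.inv().apply(np.array(p)-b),4).tolist())
E
python3 -c "
from h import *
P=[np.array(p) for p in [(.163,.655,.241),(.42,.45,.29),(.56,.20,.31),(.60,.07,.31)]]
L=[]
for a,b in zip(P,P[1:]):
    n=int(np.ceil(np.linalg.norm(b-a)/.045)); L+=[tuple(np.round(a+(b-a)*i/n,3)) for i in range(1,n+1)]
off(*L)"
```

```text
pos [0.1627 0.6546 0.2412] t 0.15 axes [[-0.97, 0.241, -0.001], [0.241, 0.97, -0.002], [0.0, -0.002, -1.0]]
(np.float64(0.195), np.float64(0.629), np.float64(0.247)) [-0.0375, -0.017, -0.0057]
(np.float64(0.227), np.float64(0.604), np.float64(0.253)) [-0.0746, -0.0336, -0.0117]
(np.float64(0.259), np.float64(0.578), np.float64(0.259)) [-0.1119, -0.0511, -0.0177]
(np.float64(0.292), np.float64(0.552), np.float64(0.265)) [-0.1502, -0.0684, -0.0237]
(np.float64(0.324), np.float64(0.527), np.float64(0.272)) [-0.1873, -0.0849, -0.0306]
(np.float64(0.356), np.float64(0.501), np.float64(0.278)) [-0.2246, -0.1024, -0.0366]
(np.float64(0.388), np.float64(0.476), np.float64(0.284)) [-0.2617, -0.119, -0.0426]
(np.float64(0.42), np.float64(0.45), np.float64(0.29)) [-0.299, -0.1365, -0.0486]
(np.float64(0.44), np.float64(0.414), np.float64(0.293)) [-0.3271, -0.1666, -0.0515]
(np.float64(0.46), np.float64(0.379), np.float64(0.296)) [-0.355, -0.1958, -0.0545]
(np.float64(0.48), np.float64(0.343), np.float64(0.299)) [-0.3831, -0.2259, -0.0574]
(np.float64(0.5), np.float64(0.307), np.float64(0.301)) [-0.4112, -0.256, -0.0594]
(np.float64(0.52), np.float64(0.271), np.float64(0.304)) [-0.4393, -0.2861, -0.0623]
(np.float64(0.54), np.float64(0.236), np.float64(0.307)) [-0.4672, -0.3152, -0.0653]
(np.float64(0.56), np.float64(0.2), np.float64(0.31)) [-0.4953, -0.3454, -0.0683]
(np.float64(0.57), np.float64(0.168), np.float64(0.31)) [-0.5127, -0.374, -0.0682]
(np.float64(0.58), np.float64(0.135), np.float64(0.31)) [-0.5303, -0.4036, -0.0682]
(np.float64(0.59), np.float64(0.103), np.float64(0.31)) [-0.5478, -0.4322, -0.0681]
(np.float64(0.6), np.float64(0.07), np.float64(0.31)) [-0.5654, -0.4619, -0.0681]
```

Request:
step_arm --motion '[{"offset": [-0.03, -0.013, -0.006], "twist": 0}, {"offset": [-0.07, -0.032, -0.012], "twist": 0}, {"offset": [-0.11, -0.05, -0.018], "twist": 0}, {"offset": [-0.15, -0.068, -0.024], "twist": 0}, {"offset": [-0.187, -0.085, -0.031], "twist": 0}, {"offset": [-0.225, -0.102, -0.037], "twist": 0}, {"offset": [-0.262, -0.119, -0.043], "twist": 0}, {"offset": [-0.299, -0.137, -0.049], "twist": 0}, {"offset": [-0.327, -0.167, -0.052], "twist": 0}, {"offset": [-0.355, -0.196, -0.055], "twist": 0}, {"offset": [-0.383, -0.226, -0.058], "twist": 0}, {"offset": [-0.411, -0.256, -0.06], "twist": 0}]'

```text
time: 1.35
eef_pos: [0.5004, 0.3059, 0.3022]
tcp_rot: [0.122, 0.993, -0.0, -0.0]
contact_force: [0.7, 0.6, 0.2]
opening: 1.001
finger_force: 0.0
```

Request:
step_arm --motion '[{"offset": [-0.028, -0.03, -0.003], "twist": 0}, {"offset": [-0.056, -0.059, -0.005], "twist": 0}, {"offset": [-0.084, -0.089, -0.008], "twist": 0}, {"offset": [-0.102, -0.118, -0.008], "twist": 0}, {"offset": [-0.119, -0.147, -0.008], "twist": 0}, {"offset": [-0.137, -0.176, -0.008], "twist": 0}, {"offset": [-0.154, -0.206, -0.008], "twist": 0}, {"offset": [-0.154, -0.206, -0.008], "twist": 0}, {"offset": [-0.154, -0.206, -0.008], "twist": 0}]'

```text
time: 2.25
eef_pos: [0.5996, 0.0698, 0.3098]
tcp_rot: [0.122, 0.992, 0.0, -0.001]
contact_force: [0.3, 0.7, 0.2]
opening: 1.0
finger_force: 0.0
```

```bash
python3 -c "
from h import *
im,c=snap('wrist','wrist1'); import pickle; pickle.dump(c,open('c1.pkl','wb'))
s=ctrl.get_state();print(s['dq'],s['contact_force'])
off((.6,.07,.31)); print(proj(c,(.603,.07,.15)),proj(c,(.603,.07,.046)))"
```

```text
[ 2.14711923e-02 -4.16449532e-03  1.75267483e-03 -2.58002560e-03
 -8.68678712e-05  2.29098302e-04] [ 0.39030898  0.35381136 -0.33534397]
pos [0.5994 0.0707 0.31  ] t 2.3 axes [[-0.97, 0.242, -0.001], [0.242, 0.97, 0.001], [0.001, 0.0, -1.0]]
(0.6, 0.07, 0.31) [-0.0007, -0.0005, -0.0]
[322.32889863 189.43716758] [321.95374556 166.71325517]
```

View pics/wrist1.png

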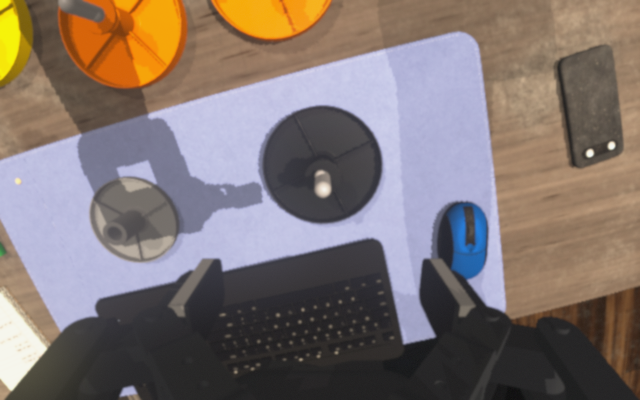

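The wrist picture shows the black carousel centred at about (322,163), its post tip at (323,185), and the tray at (135,219) with its sleeve top near (116,231).

Run:
```python
from h import *; import pickle
c=pickle.load(open('c1.pkl','rb')); im=cv2.imread('pics/wrist1.png')
h=blob(im,c,(322,163),'black',66); print(cv2.boundingRect(h),np.round(rimcircle(c,h,.024),4).tolist())
hsv=cv2.cvtColor(im,cv2.COLOR_BGR2HSV); g=im.max(2)
w=g[150:215,295:350]; m=(w>105).astype(np.uint8); n,l,st,ce=cv2.connectedComponentsWithStats(m); print([(st[i].tolist(),ce[i]+[295,150]) for i in range(1,n) if st[i][4]>15])
h=blob(im,c,(135,219),'grey',48); print('tray',cv2.boundingRect(h),np.round(rimcircle(c,h,.014),4).tolist())
for z in(.116,.136,.156):print(z,np.round(onz(c,323,188,z),4))
pts={'scene':(275,193.3),'side':(296.7,151)}
rs=[ray(ctrl.calibration(n),*p) for n,p in pts.items()]; print('tip 2view',tri(rs)); print('3view',tri(rs+[ray(c,323,187)]))
a=cv2.resize(im[145:205,290:355],None,fx=6,fy=6,interpolation=2);b=cv2.resize(im[185:245,80:145],None,fx=6,fy=6,interpolation=2)
cv2.imwrite('pics/z2.png',np.hstack([a,b]))
```

```text
(270, 112, 111, 110) [[0.6079, 0.0697, 0.0725], [0.611, 0.072, 0.0698]]
[([19, 20, 18, 28, 398], array([322.39949749, 183.79145729]))]
tray (87, 176, 93, 91) [[0.6268, -0.2092, 0.0779], [0.6214, -0.2087, 0.0698]]
0.116 [0.6106 0.0689 0.116 ]
0.136 [0.6055 0.0701 0.136 ]
0.156 [0.6003 0.0712 0.156 ]
tip 2view [0.60908696 0.06633828 0.13252467]
3view [0.6071094  0.06795246 0.13386725]
```

View pics/z2.png

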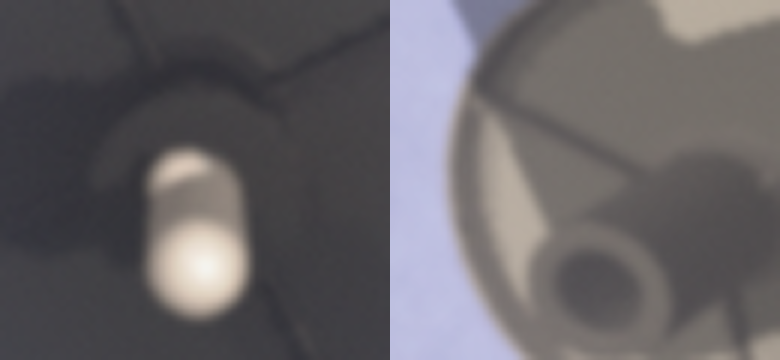

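The left crop shows the post's dome, centred at picture (323.3,189.7). The right crop shows the sleeve top, centred at (115,231.7).

Run:
```python
from h import *; import pickle
c=pickle.load(open('c1.pkl','rb'))
p=onz(c,323.3,189.7,.126);t=onz(c,115,231.7,.056);print(p,t)
off(*[tuple(np.round(np.array([.6,.07,.31])+(np.array([t[0],t[1],.25])-[.6,.07,.31])*i/7,4)) for i in range(1,8)],base=np.array([.6,.07,.31]))
```

```text
[0.6097541  0.06938591 0.126     ] [ 0.61710629 -0.20200899  0.056     ]
pos [0.5994 0.0707 0.31  ] t 2.3 axes [[-0.97, 0.242, -0.001], [0.242, 0.97, 0.001], [0.001, 0.0, -1.0]]
(np.float64(0.6024), np.float64(0.0311), np.float64(0.3014)) [-0.0117, -0.0372, 0.0086]
(np.float64(0.6049), np.float64(-0.0077), np.float64(0.2929)) [-0.0235, -0.0742, 0.017]
(np.float64(0.6073), np.float64(-0.0466), np.float64(0.2843)) [-0.0353, -0.1114, 0.0256]
(np.float64(0.6098), np.float64(-0.0854), np.float64(0.2757)) [-0.0471, -0.1484, 0.0342]
(np.float64(0.6122), np.float64(-0.1243), np.float64(0.2671)) [-0.0588, -0.1856, 0.0428]
(np.float64(0.6147), np.float64(-0.1632), np.float64(0.2586)) [-0.0707, -0.2228, 0.0512]
(np.float64(0.6171), np.float64(-0.202), np.float64(0.25)) [-0.0824, -0.2598, 0.0598]
```

Request:
step_arm --motion '[{"offset": [-0.04, 0.001, 0], "twist": 0}, {"offset": [-0.082, 0.002, 0], "twist": 0}, {"offset": [-0.082, 0.002, 0], "twist": 0}, {"offset": [-0.082, 0.002, 0], "twist": 0}]'

```text
time: 2.7
eef_pos: [0.6796, 0.0538, 0.309]
tcp_rot: [0.121, 0.993, 0.0, -0.001]
contact_force: [0.4, 0.3, 0.6]
opening: 1.0
finger_force: 0.0
```

Run:
```python
from h import *; import pickle
im,c=snap('wrist','wrist2'); pickle.dump(c,open('c2.pkl','wb')); off(); print(np.array(c['cam_to_world'])[:3,3])
p=proj(c,(.607,.07,.126)); print(p)
u,v=map(int,p); g=cv2.cvtColor(im,cv2.COLOR_BGR2GRAY)[v-30:v+30,u-30:u+30]
cv2.imwrite('pics/z3.png',cv2.resize(im[v-60:v+60,u-60:u+60],None,fx=4,fy=4,interpolation=2)); print(u-60,v-60)
```

```text
pos [0.6792 0.0539 0.3099] t 2.75 axes [[-0.971, 0.24, -0.001], [0.24, 0.971, 0.0], [0.001, 0.0, -1.0]]
[0.60689507 0.07149058 0.4413352 ]
[319.37076914  99.32554748]
259 39
```

View pics/z3.png

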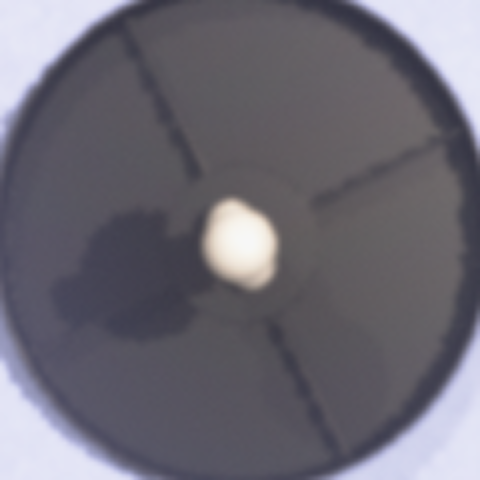

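The post dome is at crop (240,244), which is picture (319,100). It is seen almost straight down, with both balls beside it.

Run:
```python
from h import *; import pickle
c=pickle.load(open('c2.pkl','rb')); c1=pickle.load(open('c1.pkl','rb')); im=cv2.imread('pics/wrist2.png')
g=im.max(2)[75:125,294:344]; m=cv2.morphologyEx((g>140).astype(np.uint8),cv2.MORPH_OPEN,cv2.getStructuringElement(2,(9,9))); M=cv2.moments(m,True); u,v=M['m10']/M['m00']+294,M['m01']/M['m00']+75; print(u,v,M['m00'])
for z in(.11,.126,.146): print(onz(c,u,v,z))
print(tri([ray(c,u,v),ray(c1,323.3,189.7)]))
t=(.6171,-.202); s=ctrl.get_state()['eef_pos']
T=np.array([t[0]+.073,t[1]-.018,.31])
off(tuple(np.round(T,3)),base=np.array([.68,.052,.31]))
```

```text
318.7920792079208 99.44884488448845 303.0
[0.60698371 0.06936784 0.11      ]
[0.60697943 0.06947034 0.126     ]
[0.60697408 0.06959848 0.146     ]
[0.60702052 0.06975841 0.13623509]
pos [0.6792 0.0539 0.3099] t 2.75 axes [[-0.971, 0.24, -0.001], [0.24, 0.971, 0.0], [0.001, 0.0, -1.0]]
(np.float64(0.69), np.float64(-0.22), np.float64(0.31)) [-0.0749, -0.2617, -0.0001]
```

Request:
step_arm --motion '[{"offset": [-0.012, -0.04, 0], "twist": 0}, {"offset": [-0.025, -0.085, 0], "twist": 0}, {"offset": [-0.037, -0.13, 0], "twist": 0}, {"offset": [-0.05, -0.175, 0], "twist": 0}, {"offset": [-0.063, -0.22, 0], "twist": 0}, {"offset": [-0.075, -0.262, 0], "twist": 0}, {"offset": [-0.075, -0.262, 0], "twist": 0}, {"offset": [-0.075, -0.262, 0], "twist": 0}, {"offset": [-0.075, -0.262, 0], "twist": 0}]'

```text
time: 3.65
eef_pos: [0.6891, -0.218, 0.3112]
tcp_rot: [0.121, 0.993, 0.0, 0.0]
contact_force: [0.1, 0.2, -0.6]
opening: 0.996
finger_force: 0.0
```

Run:
```python
from h import *; import pickle
im,c=snap('wrist','wrist3'); pickle.dump(c,open('c3.pkl','wb')); off()
p=proj(c,(.617,-.202,.056)); print(p); u,v=map(int,np.round(p))
g=cv2.cvtColor(im,cv2.COLOR_BGR2GRAY)
cir=cv2.HoughCircles(cv2.resize(g[v-40:v+40,u-40:u+40],None,fx=4,fy=4,interpolation=2),cv2.HOUGH_GRADIENT,1,20,param1=80,param2=20,minRadius=20,maxRadius=75); print(None if cir is None else cir[0][:4]/[4,4,4]+[u-40,v-40,0])
cv2.imwrite('pics/z4.png',cv2.resize(im[v-60:v+60,u-60:u+60],None,fx=4,fy=4,interpolation=2)); print(u-60,v-60)
```

```text
pos [ 0.6892 -0.2177  0.3111] t 3.7 axes [[-0.971, 0.239, 0.001], [0.239, 0.971, 0.0], [-0.001, 0.0, -1.0]]
[319.4798221   98.95408629]
[[320.125      100.875        8.75      ]
 [300.375      105.375       11.14999962]]
259 39
```

View pics/z4.png

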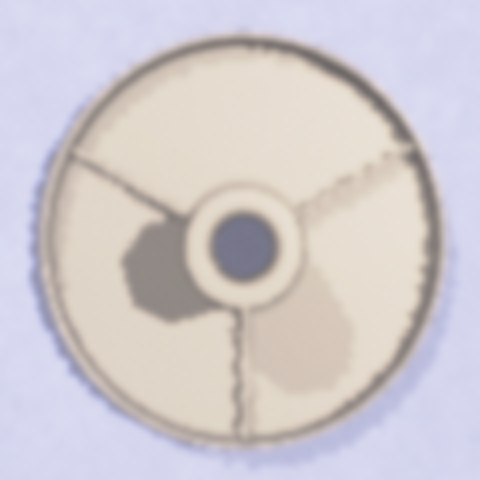

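The sleeve's ring is centred at crop (245,246), which is picture (320.2,100.6).

Run:
```python
from h import *; import pickle
c=pickle.load(open('c3.pkl','rb')); t=onz(c,320.2,100.6,.056); print(t)
# grasp point z .042 -> TCP z .034
off((t[0],t[1],.15),(t[0],t[1],.08),(t[0],t[1],.034))
```

```text
[ 0.61889832 -0.20165344  0.056     ]
pos [ 0.6892 -0.2177  0.3111] t 3.7 axes [[-0.971, 0.239, 0.001], [0.239, 0.971, 0.0], [-0.001, 0.0, -1.0]]
(np.float64(0.6188983248539627), np.float64(-0.20165343909080133), 0.15) [0.0722, -0.0013, 0.1611]
(np.float64(0.6188983248539627), np.float64(-0.20165343909080133), 0.08) [0.0723, -0.0013, 0.2311]
(np.float64(0.6188983248539627), np.float64(-0.20165343909080133), 0.034) [0.0723, -0.0013, 0.2771]
```

Request:
step_arm --motion '[{"offset": [0.02, 0, 0.035], "twist": 0}, {"offset": [0.045, 0, 0.075], "twist": 0}, {"offset": [0.065, -0.001, 0.115], "twist": 0}, {"offset": [0.072, -0.001, 0.155], "twist": 0}, {"offset": [0.072, -0.001, 0.19], "twist": 0}, {"offset": [0.072, -0.001, 0.215], "twist": 0}, {"offset": [0.072, -0.001, 0.235], "twist": 0}, {"offset": [0.072, -0.001, 0.25], "twist": 0}, {"offset": [0.072, -0.001, 0.265], "twist": 0}, {"offset": [0.072, -0.001, 0.277], "twist": 0}, {"offset": [0.072, -0.001, 0.277], "twist": 0}, {"offset": [0.072, -0.001, 0.277], "twist": 0}]' --gripper 0.06

```text
time: 4.9
eef_pos: [0.6195, -0.2036, 0.0337]
tcp_rot: [0.122, 0.993, -0.0, 0.0]
contact_force: [0.3, 0.4, 0.3]
opening: 0.701
finger_force: 0.0
```

Request:
step_arm --motion '[{"offset": [0, 0, 0]}, {"offset": [0, 0, 0]}, {"offset": [0, 0, 0]}, {"offset": [0, 0, 0]}, {"offset": [0, 0, 0]}, {"offset": [0, 0, 0]}]' --gripper 0.0 --grip_force 50

```text
invalid input at $.motion[0]: expected keys offset, twist
```

Request:
step_arm --motion '[{"offset": [0.001, 0.0017, 0], "twist": 0}, {"offset": [0.001, 0.0017, 0], "twist": 0}, {"offset": [0.001, 0.0017, 0], "twist": 0}, {"offset": [0.001, 0.0017, 0], "twist": 0}, {"offset": [0.001, 0.0017, 0], "twist": 0}, {"offset": [0.001, 0.0017, 0], "twist": 0}, {"offset": [0.001, 0.0017, 0], "twist": 0}]' --gripper 0.0 --grip_force 50

```text
time: 5.6
eef_pos: [0.6194, -0.202, 0.0346]
tcp_rot: [0.122, 0.993, -0.0, 0.001]
contact_force: [0.2, 0.4, 5.9]
opening: 0.364
finger_force: 50.3
```

Request:
step_arm --motion '[{"offset": [0, 0, -0.01], "twist": 0}, {"offset": [0, 0, -0.03], "twist": 0}, {"offset": [0, 0, -0.07], "twist": 0}, {"offset": [0, 0, -0.11], "twist": 0}, {"offset": [0, 0, -0.15], "twist": 0}, {"offset": [0, 0, -0.18], "twist": 0}, {"offset": [0, 0, -0.2], "twist": 0}, {"offset": [0, 0, -0.2], "twist": 0}]'

```text
time: 6.4
eef_pos: [0.62, -0.2022, 0.2376]
tcp_rot: [0.122, 0.993, -0.001, 0.003]
contact_force: [0.3, -0.7, -1.4]
opening: 0.366
finger_force: 49.6
```

Run:
```python
from h import *; import pickle
im,c=snap('wrist','wrist4'); pickle.dump(c,open('c4.pkl','wb')); s=ctrl.get_state(); e=s['eef_pos']; print(s['opening'],s['contact_force'])
p=proj(c,e+[0,0,-.034+.056]);print(p)
off((.607,.0695,.234))
cv2.imwrite('pics/z5.png',im)
```

```text
0.3666592421214272 [-0.30047506  0.67836286 -1.01263487]
[322.23376208 299.27677198]
pos [ 0.6189 -0.2018  0.2347] t 6.45 axes [[-0.97, 0.241, 0.002], [0.241, 0.97, -0.001], [-0.003, -0.001, -1.0]]
(0.607, 0.0695, 0.234) [0.0771, 0.2604, 0.0003]
```

View pics/z5.png

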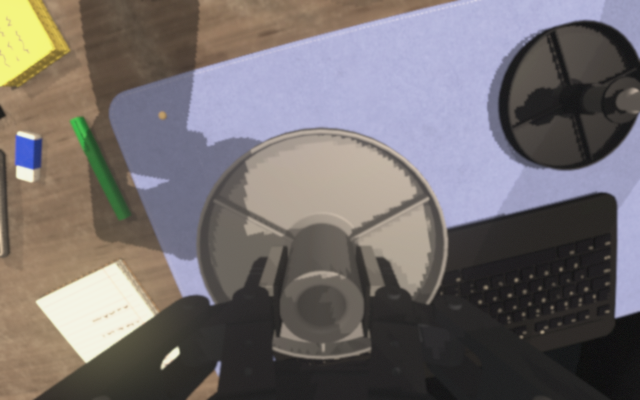

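The tray is held upright by its sleeve: its top is at (321,306), and the dish is level. Next I carry it over the post by the displacement measured between the two straight-down views.

Request:
step_arm --motion '[{"offset": [0.007, 0.022, 0], "twist": 0}, {"offset": [0.017, 0.057, 0], "twist": 0}, {"offset": [0.029, 0.097, 0], "twist": 0}, {"offset": [0.041, 0.137, 0], "twist": 0}, {"offset": [0.052, 0.177, 0], "twist": 0}, {"offset": [0.063, 0.212, 0], "twist": 0}, {"offset": [0.072, 0.242, 0], "twist": 0}, {"offset": [0.077, 0.26, 0], "twist": 0}, {"offset": [0.077, 0.26, 0], "twist": 0}, {"offset": [0.077, 0.26, 0], "twist": 0}, {"offset": [0.077, 0.26, 0.01], "twist": 0}, {"offset": [0.077, 0.26, 0.015], "twist": 0}]'

```text
time: 7.65
eef_pos: [0.6061, 0.0681, 0.2164]
tcp_rot: [0.122, 0.992, -0.0, -0.001]
contact_force: [0.9, -0.4, -1.4]
opening: 0.369
finger_force: 49.7
```

Run:
```python
from h import *
im,c=snap('side','side5'); im2,c2=snap('scene','scene5')
P=[ctrl.get_state() for _ in range(1)][0]; print(P['eef_pos'],P['contact_force'],P['time']); off((.6075,.0692,P['eef_pos'][2]))
def crop(im,c):
    u,v=map(int,proj(c,(.607,.07,.15))); return cv2.resize(im[v-50:v+50,u-50:u+50],None,fx=4,fy=4,interpolation=2)
cv2.imwrite('pics/z6.png',np.hstack([crop(im,c),crop(im2,c2)]))
```

```text
[0.60574644 0.06837201 0.21615351] [ 0.15677005 -0.70624786 -1.87623748] 7.75
pos [0.6057 0.0684 0.2162] t 7.75 axes [[-0.97, 0.243, -0.004], [0.243, 0.97, 0.0], [0.003, -0.001, -1.0]]
(0.6075, 0.0692, np.float64(0.216153513123026)) [-0.0015, 0.0012, -0.0]
```

View pics/z6.png

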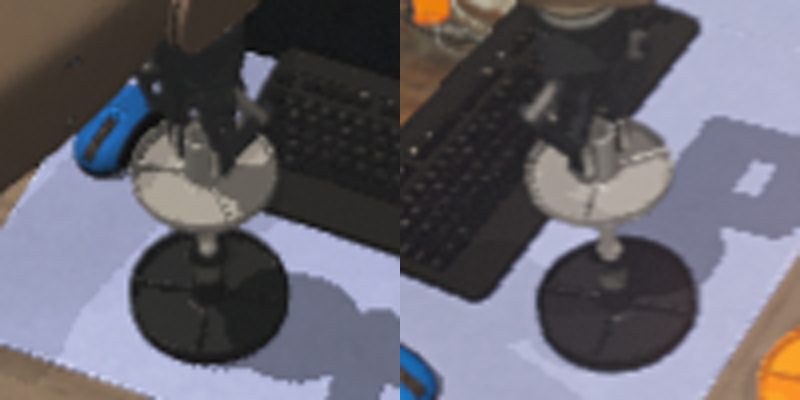

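The tray hangs level over the black post in both views.

Request:
step_arm --motion '[{"offset": [-0.001, 0.001, 0.005], "twist": 0}, {"offset": [-0.001, 0.001, 0.012], "twist": 0}, {"offset": [-0.001, 0.001, 0.02], "twist": 0}, {"offset": [-0.001, 0.001, 0.027], "twist": 0}, {"offset": [-0.001, 0.001, 0.031], "twist": 0}, {"offset": [-0.001, 0.001, 0.031], "twist": 0}, {"offset": [-0.001, 0.001, 0.031], "twist": 0}]'

```text
time: 8.45
eef_pos: [0.6079, 0.0701, 0.1873]
tcp_rot: [0.122, 0.993, -0.0, 0.0]
contact_force: [-0.6, -0.5, -0.2]
opening: 0.364
finger_force: 49.7
```

Request:
step_arm --motion '[{"offset": [0, 0, 0.002], "twist": 0}, {"offset": [0, 0, 0.004], "twist": 0}, {"offset": [0, 0, 0.006], "twist": 0}, {"offset": [0, 0, 0.008], "twist": 0}, {"offset": [0, 0, 0.008], "twist": 0}]'

```text
time: 8.95
eef_pos: [0.6076, 0.07, 0.1788]
tcp_rot: [0.122, 0.993, -0.0, -0.0]
contact_force: [-0.5, 0.1, -0.2]
opening: 0.365
finger_force: 49.7
```

Request:
step_arm --motion '[{"offset": [0, 0, 0.002], "twist": 0}, {"offset": [0, 0, 0.004], "twist": 0}, {"offset": [0, 0, 0.006], "twist": 0}, {"offset": [0, 0, 0.006], "twist": 0}]'

```text
time: 9.35
eef_pos: [0.6076, 0.07, 0.1728]
tcp_rot: [0.122, 0.993, -0.0, -0.0]
contact_force: [-0.5, 0.4, -0.8]
opening: 0.361
finger_force: 49.7
```

Mouth is now at about 0.139, so I keep going in small steps.

Request:
step_arm --motion '[{"offset": [0, 0, 0.002], "twist": 0}, {"offset": [0, 0, 0.004], "twist": 0}, {"offset": [0, 0, 0.004], "twist": 0}]'

```text
time: 9.65
eef_pos: [0.6076, 0.07, 0.1689]
tcp_rot: [0.122, 0.993, -0.0, -0.0]
contact_force: [-0.2, -0.2, -1.0]
opening: 0.364
finger_force: 49.7
```

Request:
step_arm --motion '[{"offset": [0, 0, 0.002], "twist": 0}, {"offset": [0, 0, 0.004], "twist": 0}, {"offset": [0, 0, 0.004], "twist": 0}]'

```text
time: 9.95
eef_pos: [0.6076, 0.07, 0.1648]
tcp_rot: [0.122, 0.993, -0.0, -0.0]
contact_force: [0.7, -0.2, -1.5]
opening: 0.368
finger_force: 49.7
```

Request:
step_arm --motion '[{"offset": [0, 0, 0.002], "twist": 0}, {"offset": [0, 0, 0.004], "twist": 0}, {"offset": [0, 0, 0.004], "twist": 0}]'

```text
time: 10.25
eef_pos: [0.6076, 0.07, 0.1609]
tcp_rot: [0.122, 0.993, -0.0, -0.0]
contact_force: [-0.2, -0.1, -0.4]
opening: 0.369
finger_force: 49.7
```

Request:
step_arm --motion '[{"offset": [0, 0, 0.002], "twist": 0}, {"offset": [0, 0, 0.004], "twist": 0}, {"offset": [0, 0, 0.004], "twist": 0}]'

```text
time: 10.55
eef_pos: [0.6076, 0.0699, 0.1569]
tcp_rot: [0.122, 0.993, -0.0, -0.0]
contact_force: [0.6, -0.7, -0.5]
opening: 0.363
finger_force: 49.7
```

Request:
step_arm --motion '[{"offset": [0, 0, 0.002], "twist": 0}, {"offset": [0, 0, 0.004], "twist": 0}, {"offset": [0, 0, 0.004], "twist": 0}]'

```text
time: 10.85
eef_pos: [0.6077, 0.0699, 0.1529]
tcp_rot: [0.122, 0.993, -0.0, -0.0]
contact_force: [0.7, -0.9, -1.3]
opening: 0.365
finger_force: 49.7
```

Request:
step_arm --motion '[{"offset": [0, 0, 0.002], "twist": 0}, {"offset": [0, 0, 0.004], "twist": 0}, {"offset": [0, 0, 0.004], "twist": 0}]'

```text
time: 11.15
eef_pos: [0.6077, 0.07, 0.1489]
tcp_rot: [0.122, 0.993, -0.0, -0.0]
contact_force: [0.5, -1.3, -1.7]
opening: 0.368
finger_force: 49.7
```

Run:
```python
from h import *
im,c=snap('side','side6'); im2,c2=snap('scene','scene6'); off()
def crop(im,c):
    u,v=map(int,proj(c,(.607,.07,.12))); return cv2.resize(im[v-40:v+60,u-50:u+50],None,fx=4,fy=4,interpolation=2)
cv2.imwrite('pics/z7.png',np.hstack([crop(im,c),crop(im2,c2)]))
```

```text
pos [0.6077 0.07   0.1491] t 11.25 axes [[-0.97, 0.241, -0.001], [0.241, 0.97, -0.0], [0.0, -0.0, -1.0]]
```

View pics/z7.png

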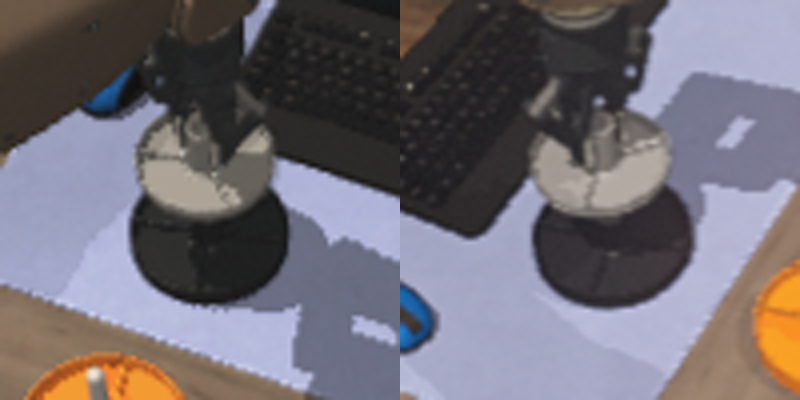

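The tray is level, and the post is hidden inside the sleeve. The forces are still small.

Request:
step_arm --motion '[{"offset": [0, 0, 0.002], "twist": 0}, {"offset": [0, 0, 0.004], "twist": 0}, {"offset": [0, 0, 0.004], "twist": 0}]'

```text
time: 11.55
eef_pos: [0.6077, 0.07, 0.1449]
tcp_rot: [0.122, 0.993, -0.0, -0.0]
contact_force: [-0.8, -0.2, -1.8]
opening: 0.365
finger_force: 49.7
```

Request:
step_arm --motion '[{"offset": [0, 0, 0.002], "twist": 0}, {"offset": [0, 0, 0.004], "twist": 0}, {"offset": [0, 0, 0.004], "twist": 0}]'

```text
time: 11.85
eef_pos: [0.6077, 0.07, 0.1409]
tcp_rot: [0.122, 0.993, -0.0, -0.0]
contact_force: [0.9, -2.5, -1.8]
opening: 0.363
finger_force: 49.7
```

Request:
step_arm --motion '[{"offset": [0, 0, 0.002], "twist": 0}, {"offset": [0, 0, 0.003], "twist": 0}, {"offset": [0, 0, 0.003], "twist": 0}]'

```text
time: 12.15
eef_pos: [0.6078, 0.07, 0.1381]
tcp_rot: [0.122, 0.993, -0.0, -0.0]
contact_force: [0.8, -2.6, -1.3]
opening: 0.363
finger_force: 49.7
```

Request:
step_arm --motion '[{"offset": [0, -0.0007, 0], "twist": 0}, {"offset": [0, -0.0007, 0.001], "twist": 0}, {"offset": [0, -0.0007, 0.002], "twist": 0}, {"offset": [0, -0.0007, 0.002], "twist": 0}]'

```text
time: 12.55
eef_pos: [0.6075, 0.0696, 0.1361]
tcp_rot: [0.122, 0.993, 0.0, -0.0]
contact_force: [-0.6, 0.6, -0.5]
opening: 0.366
finger_force: 49.7
```

Request:
step_arm --motion '[{"offset": [0, 0, 0.001], "twist": 0}, {"offset": [0, 0, 0.002], "twist": 0}, {"offset": [0, 0, 0.002], "twist": 0}]'

```text
time: 12.85
eef_pos: [0.6075, 0.0694, 0.1341]
tcp_rot: [0.122, 0.993, 0.0, -0.0]
contact_force: [-0.5, 0.6, -0.7]
opening: 0.367
finger_force: 49.7
```

Request:
step_arm --motion '[{"offset": [0, 0, 0.001], "twist": 0}, {"offset": [0, 0, 0.002], "twist": 0}, {"offset": [0, 0, 0.002], "twist": 0}]'

```text
time: 13.15
eef_pos: [0.6075, 0.0693, 0.1321]
tcp_rot: [0.122, 0.993, -0.0, -0.0]
contact_force: [-0.3, -0.2, -1.0]
opening: 0.364
finger_force: 49.7
```

Lateral force has gone and mouth is at about 0.098.

Request:
step_arm --motion '[{"offset": [0, 0, 0.001], "twist": 0}, {"offset": [0, 0, 0.002], "twist": 0}, {"offset": [0, 0, 0.002], "twist": 0}]'

```text
time: 13.45
eef_pos: [0.6076, 0.0694, 0.1301]
tcp_rot: [0.122, 0.993, -0.0, -0.0]
contact_force: [0.3, -0.6, -0.7]
opening: 0.367
finger_force: 49.7
```

Request:
step_arm --motion '[{"offset": [0, 0, 0.001], "twist": 0}, {"offset": [0, 0, 0.002], "twist": 0}, {"offset": [0, 0, 0.002], "twist": 0}]'

```text
time: 13.75
eef_pos: [0.6075, 0.0694, 0.1281]
tcp_rot: [0.122, 0.993, -0.0, -0.0]
contact_force: [-0.2, 0.2, -2.0]
opening: 0.367
finger_force: 49.7
```

Request:
step_arm --motion '[{"offset": [0, 0, 0.001], "twist": 0}, {"offset": [0, 0, 0.002], "twist": 0}, {"offset": [0, 0, 0.002], "twist": 0}]'

```text
time: 14.05
eef_pos: [0.6075, 0.0694, 0.1261]
tcp_rot: [0.122, 0.993, -0.0, -0.0]
contact_force: [-0.2, -0.2, -1.5]
opening: 0.361
finger_force: 49.7
```

Request:
step_arm --motion '[{"offset": [0, 0, 0.001], "twist": 0}, {"offset": [0, 0, 0.002], "twist": 0}, {"offset": [0, 0, 0.002], "twist": 0}]'

```text
time: 14.35
eef_pos: [0.6077, 0.0693, 0.1249]
tcp_rot: [0.122, 0.993, -0.0, -0.0]
contact_force: [-1.8, -0.4, 2.6]
opening: 0.361
finger_force: 50.1
```

The balls are touching at TCP 0.126, so the tip is at about 0.133. The click should come between TCP 0.115 and 0.110.

Request:
step_arm --motion '[{"offset": [0, 0, 0.001], "twist": 0}, {"offset": [0, 0, 0.001], "twist": 0}]'

```text
time: 14.55
eef_pos: [0.6081, 0.0692, 0.1241]
tcp_rot: [0.122, 0.993, -0.0, 0.001]
contact_force: [-1.8, -0.9, 4.7]
opening: 0.368
finger_force: 50.2
```

Request:
step_arm --motion '[{"offset": [0, 0, 0.001], "twist": 0}, {"offset": [0, 0, 0.001], "twist": 0}]'

```text
time: 14.75
eef_pos: [0.6084, 0.0692, 0.123]
tcp_rot: [0.122, 0.993, 0.0, 0.001]
contact_force: [0.4, -0.8, 4.6]
opening: 0.366
finger_force: 50.3
```

Request:
step_arm --motion '[{"offset": [0, 0, 0.001], "twist": 0}, {"offset": [0, 0, 0.001], "twist": 0}]'

```text
time: 14.95
eef_pos: [0.608, 0.0692, 0.1214]
tcp_rot: [0.122, 0.993, -0.0, 0.001]
contact_force: [-1.1, 0.1, 2.7]
opening: 0.366
finger_force: 50.1
```

Request:
step_arm --motion '[{"offset": [0, 0, 0.001], "twist": 0}, {"offset": [0, 0, 0.001], "twist": 0}]'

```text
time: 15.15
eef_pos: [0.6073, 0.0692, 0.1194]
tcp_rot: [0.122, 0.993, -0.0, -0.0]
contact_force: [0.5, -0.6, 0.5]
opening: 0.366
finger_force: 49.9
```

Request:
step_arm --motion '[{"offset": [0, 0, 0.001], "twist": 0}, {"offset": [0, 0, 0.001], "twist": 0}]'

```text
time: 15.35
eef_pos: [0.6072, 0.0693, 0.1184]
tcp_rot: [0.122, 0.993, -0.0, -0.001]
contact_force: [-0.7, -1.3, -0.6]
opening: 0.368
finger_force: 49.8
```

Request:
step_arm --motion '[{"offset": [0, 0, 0.001], "twist": 0}, {"offset": [0, 0, 0.002], "twist": 0}, {"offset": [0, 0, 0.002], "twist": 0}]'

```text
time: 15.65
eef_pos: [0.6072, 0.0693, 0.1166]
tcp_rot: [0.122, 0.993, -0.0, -0.001]
contact_force: [0.8, -1.8, -1.6]
opening: 0.366
finger_force: 49.6
```

Request:
step_arm --motion '[{"offset": [0, 0, 0.001], "twist": 0}, {"offset": [0, 0, 0.001], "twist": 0}]'

```text
time: 15.85
eef_pos: [0.6075, 0.0693, 0.1162]
tcp_rot: [0.122, 0.993, -0.0, -0.0]
contact_force: [-0.9, -1.5, -0.1]
opening: 0.367
finger_force: 49.8
```

Request:
step_arm --motion '[{"offset": [0, 0, 0.001], "twist": 0}, {"offset": [0, 0, 0.001], "twist": 0}]'

```text
time: 16.05
eef_pos: [0.6077, 0.0694, 0.1152]
tcp_rot: [0.122, 0.993, 0.0, 0.0]
contact_force: [-1.3, -1.3, -0.1]
opening: 0.362
finger_force: 49.9
```

Request:
step_arm --motion '[{"offset": [0, 0, 0.001], "twist": 0}, {"offset": [0, 0, 0.001], "twist": 0}]'

```text
time: 16.25
eef_pos: [0.6077, 0.0694, 0.114]
tcp_rot: [0.122, 0.993, 0.0, 0.0]
contact_force: [1.1, -0.6, -0.8]
opening: 0.363
finger_force: 49.8
```

Request:
step_arm --motion '[{"offset": [0, 0, 0.001], "twist": 0}, {"offset": [0, 0, 0.001], "twist": 0}]'

```text
time: 16.45
eef_pos: [0.6077, 0.0694, 0.1134]
tcp_rot: [0.122, 0.993, 0.0, -0.0]
contact_force: [-0.8, -0.3, 0.3]
opening: 0.367
finger_force: 49.9
```

Request:
step_arm --motion '[{"offset": [0, 0, 0.001], "twist": 0}, {"offset": [0, 0, 0.001], "twist": 0}]'

```text
time: 16.65
eef_pos: [0.6078, 0.0694, 0.1127]
tcp_rot: [0.122, 0.993, 0.0, 0.0]
contact_force: [-0.9, -0.3, 2.4]
opening: 0.366
finger_force: 50.1
```

Request:
step_arm --motion '[{"offset": [0, 0, 0.001], "twist": 0}, {"offset": [0, 0, 0.001], "twist": 0}]'

```text
time: 16.85
eef_pos: [0.6079, 0.0695, 0.1116]
tcp_rot: [0.122, 0.993, 0.0, 0.0]
contact_force: [-1.5, -0.6, 3.4]
opening: 0.365
finger_force: 50.2
```

Request:
step_arm --motion '[{"offset": [0, 0, 0.001], "twist": 0}, {"offset": [0, 0, 0.001], "twist": 0}]'

```text
time: 17.05
eef_pos: [0.608, 0.0695, 0.1109]
tcp_rot: [0.122, 0.993, 0.0, 0.0]
contact_force: [-1.9, 0.7, 6.0]
opening: 0.365
finger_force: 50.4
```

Request:
step_arm --motion '[{"offset": [0, 0, 0.0005], "twist": 0}, {"offset": [0, 0, 0.0005], "twist": 0}]'

```text
time: 17.25
eef_pos: [0.608, 0.0695, 0.1109]
tcp_rot: [0.122, 0.993, 0.0, 0.0]
contact_force: [-2.6, 0.2, 7.3]
opening: 0.367
finger_force: 50.6
```

Request:
step_arm --motion '[{"offset": [0, 0, 0.0005], "twist": 0}, {"offset": [0, 0, 0.0005], "twist": 0}]'

```text
time: 17.45
eef_pos: [0.608, 0.0694, 0.1109]
tcp_rot: [0.122, 0.993, 0.0, 0.0]
contact_force: [-3.6, -1.1, 9.6]
opening: 0.36
finger_force: 50.9
```

The force climbs with no further motion, so the seat's hard stop is at TCP 0.1109 (about 10 N). That puts the rest point at 0.1134, right where the push had dropped to zero. I'll back off to there, then give a gentle upward tug as a check.

Request:
step_arm --motion '[{"offset": [0, 0, -0.001], "twist": 0}, {"offset": [0, 0, -0.002], "twist": 0}, {"offset": [0, 0, -0.003], "twist": 0}, {"offset": [0, 0, -0.003], "twist": 0}]'

```text
time: 17.85
eef_pos: [0.6079, 0.0695, 0.1124]
tcp_rot: [0.122, 0.993, 0.0, 0.0]
contact_force: [-0.5, 1.1, 3.2]
opening: 0.364
finger_force: 50.2
```

Request:
step_arm --motion '[{"offset": [0, 0, -0.001], "twist": 0}, {"offset": [0, 0, -0.0015], "twist": 0}, {"offset": [0, 0, -0.0015], "twist": 0}]'

```text
time: 18.15
eef_pos: [0.6076, 0.0694, 0.1134]
tcp_rot: [0.122, 0.993, 0.0, -0.0]
contact_force: [1.2, 0.1, -0.0]
opening: 0.367
finger_force: 49.9
```

Request:
step_arm --motion '[{"offset": [0, 0, -0.0007], "twist": 0}, {"offset": [0, 0, -0.0015], "twist": 0}, {"offset": [0, 0, -0.0015], "twist": 0}]'

```text
time: 18.45
eef_pos: [0.6072, 0.0693, 0.1141]
tcp_rot: [0.122, 0.993, -0.0, -0.0]
contact_force: [3.3, -0.0, -5.9]
opening: 0.365
finger_force: 49.9
```

Request:
step_arm --motion '[{"offset": [0, 0, 0.0007], "twist": 0}, {"offset": [0, 0, 0.0015], "twist": 0}, {"offset": [0, 0, 0.0015], "twist": 0}]'

```text
time: 18.75
eef_pos: [0.6074, 0.0693, 0.1138]
tcp_rot: [0.122, 0.993, -0.0, -0.001]
contact_force: [0.9, 0.4, -1.1]
opening: 0.364
finger_force: 50.2
```

Run:
```python
from h import *
im,c=snap('wrist','wrist8'); off()
p=proj(c,(.607,.0695,.135)); u,v=map(int,p); print(p)
cv2.imwrite('pics/z8.png',cv2.resize(im[v-60:v+60,u-75:u+75],None,fx=4,fy=4,interpolation=2))
```

```text
pos [0.6074 0.0693 0.1139] t 18.8 axes [[-0.97, 0.241, -0.001], [0.241, 0.97, -0.0], [0.001, -0.0, -1.0]]
[321.98618168 303.5453124 ]
```

View pics/z8.png

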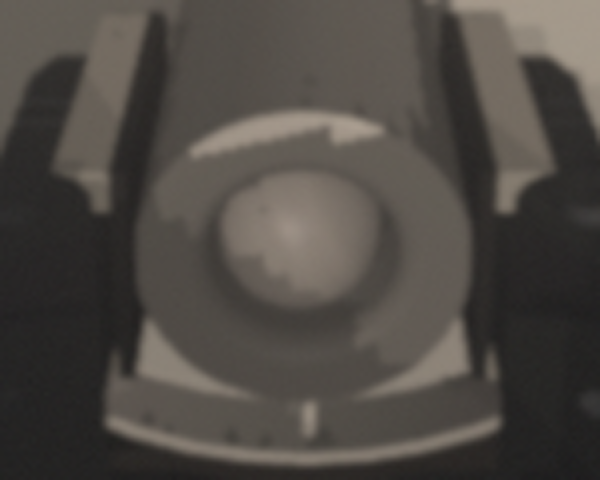

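The 6 N tug held, and the post's dome now fills the bore at the sleeve's top, so it has clicked. I'll let go and retreat straight up.

Request:
step_arm --motion '[{"offset": [0, 0, 0], "twist": 0}, {"offset": [0, 0, 0], "twist": 0}, {"offset": [0, 0, 0], "twist": 0}, {"offset": [0, 0, 0], "twist": 0}, {"offset": [0, 0, 0], "twist": 0}]' --gripper 0.06

```text
time: 19.3
eef_pos: [0.6077, 0.0694, 0.114]
tcp_rot: [0.122, 0.993, 0.0, 0.0]
contact_force: [0.3, 0.4, -0.2]
opening: 0.701
finger_force: 0.0
```

Request:
step_arm --motion '[{"offset": [0, 0, -0.01], "twist": 0}, {"offset": [0, 0, -0.03], "twist": 0}, {"offset": [0, 0, -0.06], "twist": 0}, {"offset": [0, 0, -0.1], "twist": 0}, {"offset": [0, 0, -0.14], "twist": 0}, {"offset": [0, 0, -0.17], "twist": 0}, {"offset": [0, 0, -0.17], "twist": 0}, {"offset": [0, 0, -0.17], "twist": 0}]'

```text
time: 20.1
eef_pos: [0.6079, 0.0694, 0.2853]
tcp_rot: [0.122, 0.993, 0.0, 0.001]
contact_force: [0.1, -0.1, -0.5]
opening: 0.701
finger_force: 0.0
```

Run:
```python
from h import *
im,c=snap('wrist','wrist9'); off(); print(ctrl.get_state()['contact_force'])
```

```text
pos [0.6072 0.0694 0.2833] t 20.15 axes [[-0.97, 0.241, -0.001], [0.241, 0.97, 0.0], [0.001, -0.0, -1.0]]
[ 0.42901317 -0.08022412  0.03380245]
```

View pics/wrist9.png

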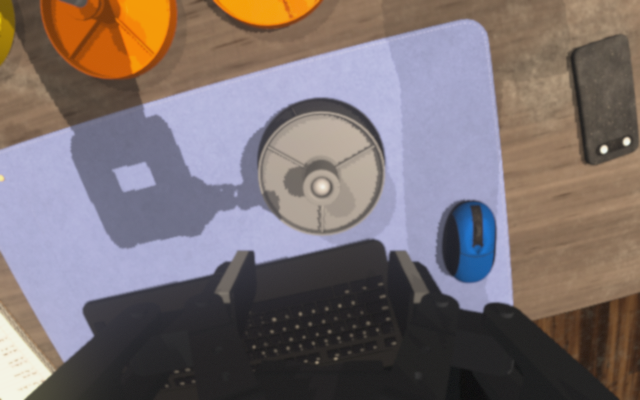

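The tray sits level on the post: its dish is at (321,170), with the post tip showing in the bore at (321,186). The gripper is clear.

```bash
python3 -c "
from plant import ctrl; print(ctrl.sign_off())"
```

```text
the job is handed in; nothing more can be done
None
```

The tray is clicked onto the black carousel's post and released, and the job is handed in at about 20 s; a 6 N upward tug held, but the final push did reach the hard stop, at about 10 N (under the 15 N limit).

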